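# Line up the pantry boxes

### The arm

A 6-joint arm with a two-finger parallel gripper is mounted at the origin on the work surface. World frame = base frame: x ahead of the robot, y to its left, z up, the work surface at z = 0. Lengths are in m, angles in rad, forces in N, time in s.
With the tool pointing down it reaches from about 0.3 to 0.875 m from the base axis. Payload 6.4 kg.
Tool frame: the origin (TCP) lies at the centre of the arm's flange, where the gripper is bolted on; the fingertips stand 173 mm ahead of it and the grasp point (between the pads) lies 155 mm ahead of it (ctrl.pinch_z is the distance from the TCP to the grasp point, in m); z points along the fingers, y is the direction in which the jaws open and shut (so a half turn about z gives the same grasp; the last joint's range is limited). The gripper opens to 85 mm and grips with 20 to 120 N. Pads are 22 mm wide; open, the fingers measure 114 mm over their backs; the gripper's body (76 mm by 85 mm) begins 54 mm behind the grasp point. The pads swing forward as they close: fully open they stand 13 mm farther back than shut.
Start: joints at [-1.51, 0.181, 1.607, -0, 1.354, -0.206], TCP at [0.152, -0.555, 0.405] pointing down, gripper open.
Joint ranges: [-2.99, 2.99], [-0.89, 2.07], [0.3, 2.58], [-1.14, 4.28], [0, 2.63], [-3.12, 3.12]. Speed limits (rad/s): [2.57, 2.57, 3.01, 3.14, 3.14, 3.14].

### API

Orientations are given as a unit quaternion [w, x, y, z].
In Python, from bench import ctrl gives the robot as it stands.
- The arm moves only by the tool drive_tool, never from a script. Its argument "commands" is a list that holds one entry, the list of rows, each a list of 7 numbers: the shift along the tool's x, y, z in units of 50 mm (1.0 is 50 mm), then the turn, a rotation vector about the tool's x, y, z in units of 8 degrees (1.0 is 8 degrees), then the closure in counts, from 0 (fully open) to 255 (shut). A call has 1 to 10 rows; each row shifts and turns the commanded pose from where the row before left it, along the tool's axes as they then stand; what a row does not reach is not made up. A row lasts 1/10 s, in which the tool goes at most 50 mm and 8.59 degrees, less where a joint would pass 70% of its speed; a pose out of reach is approached as far as the arm can. A call is refused whole if a number of a shift passes 1 or a number of a turn 1, either way. A call with a gripper value outside its range is refused whole. The fingers move at their own pace and stop on an object; the grip force is fixed at half the most. Time passes only in rows, so rows that do not move let the fingers close. It gives the time, the measured TCP pose, the force and the opening at its end, in the units of the state.
- ctrl.get_obs(): the state, without advancing time (a new reading comes with each control period).
- ctrl.camera(name): name is "side" or "top"; returns a dict with "pixels" (400x640x3 uint8, red, green, blue), "depth" (400x640 float32, m along the optical axis (not along the pixel's ray), 0 where there is no reading), "intrinsics" (3x3 intrinsics, pixels), "R" (3x3) and "t" (3): a world point X has camera coordinates R X + t. Camera axes: x right, y down, z forward; pixel columns grow to the right and rows downward; lengths in m; the calibration is good to about 2 mm. A picture is of the moment at which its call begins.
- ctrl.hand_in(): hands the job in, once; it reports no verdict.
The state is a dict: "time_s": time; "q": joint angles; "dq": joint speeds; "joint_efforts": joint torques, N m; "eef_pos": TCP position; "eef_rot": TCP orientation; "wrist_force": force on the tool from outside, world axes, zero at the start; "torque": the same for the moment, N m; "opening": opening from 0.0 (shut) to 1.0 (fully open).
Only numpy, scipy, OpenCV 4.12 (cv2) and the standard library are available. Lean on these libraries where they do the work, as an engineer would, in place of code of your own. Each camera call takes 0.05 s, during which the arm holds its last target. There are 200 camera calls.

### The job

First clear the two squat jars out from in front of the wooden fence and stand them upright on the cork mat, wholly on it. Then nudge all the square lidded boxes into one straight, closed-up row in the fence's corner: each flat against the long rail and squared up to it, the first against the end stop and each next one touching its neighbour. Leave the other pantry things where they are.

Things in the scene. Friction and masses are not known exactly. Their poses are not given: they have to be found in the camera images.
- fence: Fixed L-shaped wooden fence, 18 mm thick, 40 mm high. Origin: inside corner of the L at counter level. The rail runs 582 mm along -y, its inner face is x = 0, boxes belong on its -x (robot) side. The end stop runs 100 mm along -x, its inner face is y = 0, boxes on its -y side. First box of a proper row: centre at x -45, y -45 mm in this frame; next at y -135, and so on.
- mat: Fixed flat cork mat, 220 mm (x) by 120 mm (y), 4 mm thick, left of the fence. Origin: centre of its underside.
- box1: Loose lidded food box, clear plastic with a white lid, 90 by 90 mm square, 60 mm high, upright corners rounded by 6 mm, about 350 g: too wide for the gripper, to be nudged over the counter (about 2 to 4 N). Origin: centre of its underside, z up. May be absent; all four boxes are alike.
- box2: Loose lidded food box, clear plastic with a white lid, 90 by 90 mm square, 60 mm high, upright corners rounded by 6 mm, about 350 g: too wide for the gripper, to be nudged over the counter (about 2 to 4 N). Origin: centre of its underside, z up. May be absent; all four boxes are alike.
- box3: Loose lidded food box, clear plastic with a white lid, 90 by 90 mm square, 60 mm high, upright corners rounded by 6 mm, about 350 g: too wide for the gripper, to be nudged over the counter (about 2 to 4 N). Origin: centre of its underside, z up. May be absent; all four boxes are alike.
- box4: Loose lidded food box, clear plastic with a white lid, 90 by 90 mm square, 60 mm high, upright corners rounded by 6 mm, about 350 g: too wide for the gripper, to be nudged over the counter (about 2 to 4 N). Origin: centre of its underside, z up. May be absent; all four boxes are alike.
- jarA: Squat closed jar with a steel lid, cylinder 62 mm in diameter and 80 mm high, about 300 g, at first standing close to the rail where the row has to go. Origin: centre of its underside, z up.
- jarB: Squat closed jar with a steel lid, cylinder 62 mm in diameter and 80 mm high, about 300 g, at first standing close to the rail where the row has to go. Origin: centre of its underside, z up.
- oil: Bystander: green bottle, 62 mm in diameter, 190 mm high, behind the rail. Origin: centre of underside.
- mug: Bystander: white mug, 80 mm in diameter, 90 mm high. Origin: centre of underside.
- can: Bystander: can, 72 mm in diameter, 100 mm high. Origin: centre of underside.
- carton: Bystander: upright carton 50 by 100 by 140 mm high. Origin: centre of underside.
- bowl: Bystander: blue bowl, 90 mm across, 45 mm high, behind the rail. Origin: centre of underside.
- shaker: Bystander: narrow jar, 44 mm in diameter, 90 mm high, left of the fence. Origin: centre of underside.

How it is judged:
On the way, in this order (a step that is already met when the one before it is completed fails the run):
1. both jars stand released on the cork mat (x of jarA in the frame of mat between -0.085 and 0.085 m and y of jarA in the frame of mat between -0.035 and 0.035 m and angle between each of jarA, jarB's own z axis and vertical below 0.08 rad and height (world z) of jarA between 0.001 and 0.009 m and contact force between each of jarA, jarB and the fingers below 0.2 N and linear speed of each of jarA, jarB below 0.03 m/s and x of jarB in the frame of mat between -0.085 and 0.085 m and y of jarB in the frame of mat between -0.035 and 0.035 m and height (world z) of jarB between 0.001 and 0.009 m), for 0.2 s.
2. all boxes stand in the closed-up row in the fence's corner (x of box1 in the frame of fence between -0.051 and -0.041 m and angle between each of box1, box2, box3, box4's own z axis and vertical below 0.05 rad and height (world z) of each of box1, box2, box3, box4 below 0.006 m and (angle between the x axis of box1 and the x axis of fence, either way round below 0.06 rad or angle between the x axis of box1 and the y axis of fence, either way round below 0.06 rad) and (y of box1 in the frame of fence between -0.05 and -0.041 m or y of box1 in the frame of fence between -0.143 and -0.131 m or y of box1 in the frame of fence between -0.236 and -0.221 m or y of box1 in the frame of fence between -0.329 and -0.311 m) and x of box2 in the frame of fence between -0.051 and -0.041 m and (angle between the x axis of box2 and the x axis of fence, either way round below 0.06 rad or angle between the x axis of box2 and the y axis of fence, either way round below 0.06 rad) and (y of box2 in the frame of fence between -0.05 and -0.041 m or y of box2 in the frame of fence between -0.143 and -0.131 m or y of box2 in the frame of fence between -0.236 and -0.221 m or y of box2 in the frame of fence between -0.329 and -0.311 m) and x of box3 in the frame of fence between -0.051 and -0.041 m and (angle between the x axis of box3 and the x axis of fence, either way round below 0.06 rad or angle between the x axis of box3 and the y axis of fence, either way round below 0.06 rad) and (y of box3 in the frame of fence between -0.05 and -0.041 m or y of box3 in the frame of fence between -0.143 and -0.131 m or y of box3 in the frame of fence between -0.236 and -0.221 m or y of box3 in the frame of fence between -0.329 and -0.311 m) and x of box4 in the frame of fence between -0.051 and -0.041 m and (angle between the x axis of box4 and the x axis of fence, either way round below 0.06 rad or angle between the x axis of box4 and the y axis of fence, either way round below 0.06 rad) and (y of box4 in the frame of fence between -0.05 and -0.041 m or y of box4 in the frame of fence between -0.143 and -0.131 m or y of box4 in the frame of fence between -0.236 and -0.221 m or y of box4 in the frame of fence between -0.329 and -0.311 m) and (y of box1 in the frame of fence between -0.05 and -0.041 m or y of box2 in the frame of fence between -0.05 and -0.041 m or y of box3 in the frame of fence between -0.05 and -0.041 m or y of box4 in the frame of fence between -0.05 and -0.041 m) and (not (y of box1 in the frame of fence between -0.143 and -0.131 m or y of box2 in the frame of fence between -0.143 and -0.131 m or y of box3 in the frame of fence between -0.143 and -0.131 m or y of box4 in the frame of fence between -0.143 and -0.131 m) or (y of box1 in the frame of fence between -0.05 and -0.041 m or y of box2 in the frame of fence between -0.05 and -0.041 m or y of box3 in the frame of fence between -0.05 and -0.041 m or y of box4 in the frame of fence between -0.05 and -0.041 m)) and (not (y of box1 in the frame of fence between -0.236 and -0.221 m or y of box2 in the frame of fence between -0.236 and -0.221 m or y of box3 in the frame of fence between -0.236 and -0.221 m or y of box4 in the frame of fence between -0.236 and -0.221 m) or (y of box1 in the frame of fence between -0.143 and -0.131 m or y of box2 in the frame of fence between -0.143 and -0.131 m or y of box3 in the frame of fence between -0.143 and -0.131 m or y of box4 in the frame of fence between -0.143 and -0.131 m)) and (not (y of box1 in the frame of fence between -0.329 and -0.311 m or y of box2 in the frame of fence between -0.329 and -0.311 m or y of box3 in the frame of fence between -0.329 and -0.311 m or y of box4 in the frame of fence between -0.329 and -0.311 m) or (y of box1 in the frame of fence between -0.236 and -0.221 m or y of box2 in the frame of fence between -0.236 and -0.221 m or y of box3 in the frame of fence between -0.236 and -0.221 m or y of box4 in the frame of fence between -0.236 and -0.221 m))), for 0.2 s.
At the end, for the whole second after the job is handed in: Jars upright, released, on the mat (4 mm over its edge at most); every box flat on the counter, within 6 mm of the rail, 0.06 rad of square, the first within 5 mm of the stop, no place left empty, and all gaps up to any box together under 5 mm plus 3 mm for each box before it, at rest (all of step 1 and all of step 2 and linear speed of each of box1, box2, box3, box4 below 0.02 m/s); the robot touches nothing.
It fails at once if a bystander is shifted by more than 4 cm or tipped over (distance of any of oil, mug, can, carton, bowl, shaker from where it was at the start of the episode above 0.04 m or angle between any of oil, mug, can, carton, bowl, shaker's own z axis and vertical above 0.5 rad).
Of box1, box2, box3, box4 only 3 to 4 are there at a start; the rules pass over those that are not, and their reading is None.
At some moment in a run one of box1, box2, box3, box4 may be knocked a few centimetres aside while the robot is not near it.
It also fails if it takes over 210 s, if anything falls off the work surface, if the arm or the gripper's body presses on something with over 40 N, if the wrist force passes 120 N, or if a joint passes its speed limit or range.

## Working session

There is one attempt and no reset: what is moved stays moved. The work goes in short steps, Python scripts to look and compute and a tool call to move; the robot and the scene stay as the last step left them, time stands still between calls to the robot, and variables do not carry over. Pictures are saved under pics/ and viewed, about 12 in all and at most 16, crops included, and the job is handed in when it is done.

Besides the shell and the picture viewer there is one more tool, called after "Emit:" as name(argument=value, ...) on one line, values as JSON. drive_tool: Moves the arm, as the interface text tells. Its arguments: {"type":"object","properties":{"commands":{"type":"array","items":{"type":"array","items":{"type":"array","items":{"type":"number"}}}}},"required":["commands"]}

```bash
mkdir -p pics; cat > h.py <<'E'
import numpy as np,cv2
from bench import ctrl
def snap(n,tag):
    c=ctrl.camera(n); np.savez(f'{tag}.npz',**{k:np.asarray(v) for k,v in c.items()})
    cv2.imwrite(f'pics/{tag}.png',cv2.cvtColor(c['pixels'],cv2.COLOR_RGB2BGR)); return c
def world(c):
    K,R,t=c['intrinsics'],c['R'],c['t']; v,u=np.mgrid[:400,:640]; d=c['depth']
    P=np.stack([(u-K[0,2])/K[0,0]*d,(v-K[1,2])/K[1,1]*d,d],-1)
    W=(P-t)@R; W[d==0]=np.nan; return W
E
python3 - <<'E'
from h import *
for n in('top','side'):
    c=snap(n,n+'0'); print(n,c['R'].round(3).tolist(),c['t'].round(3),c['intrinsics'][0])
o=ctrl.get_obs(); print({k:np.round(v,3) for k,v in o.items()})
E
```

```text
top [[-0.091, -0.996, -0.006], [-0.974, 0.09, -0.206], [0.205, -0.012, -0.979]] [0.059 0.628 0.902] [365.38577967   0.         321.28083035]
side [[-0.98, -0.2, -0.022], [-0.109, 0.621, -0.776], [0.169, -0.758, -0.63]] [0.625 0.087 1.074] [383.19553426   0.         317.49757963]
{'time_s': np.float64(0.1), 'q': array([-1.51 ,  0.181,  1.608,  0.   ,  1.354, -0.206]), 'dq': array([-0.001, -0.001, -0.001, -0.   ,  0.001, -0.   ]), 'joint_efforts': array([ 1.0000e-03, -4.4588e+01, -3.5224e+01, -0.0000e+00,  4.0000e-03,
        0.0000e+00]), 'eef_pos': array([ 0.152, -0.554,  0.404]), 'eef_rot': array([-0.001,  0.991,  0.133,  0.   ]), 'wrist_force': array([ 0.016, -0.188, -0.156]), 'torque': array([ 0.006, -0.023,  0.049]), 'opening': np.float64(0.999)}
```

View pics/top0.png

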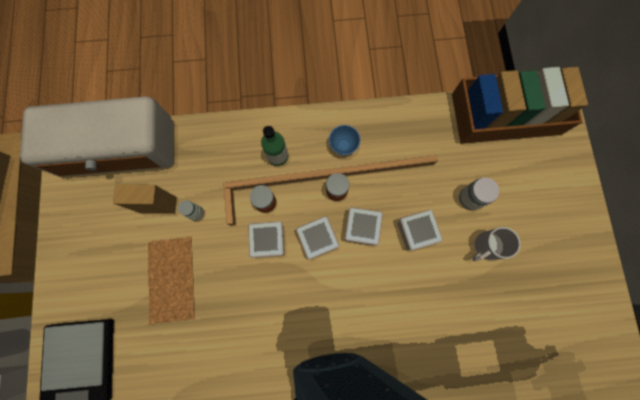

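View pics/side0.png

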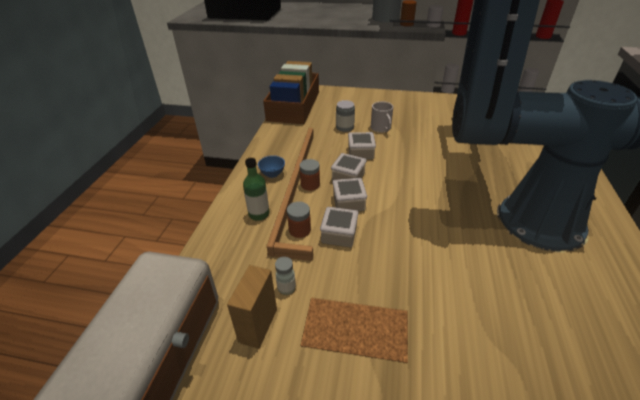

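The top view shows four boxes at (266,240), (317,238), (363,227) and (420,230). The jars are at (262,198) and (337,186), the fence corner is near (230,187), the mat is around (171,280) and the shaker is at (190,210). Next I'll measure them from depth.

```bash
cat >> h.py <<'E'
def blobs(W,zlo,zhi,xr=(.2,.9),yr=(-.7,.7),amin=60):
    m=((W[...,2]>zlo)&(W[...,2]<zhi)&(W[...,0]>xr[0])&(W[...,0]<xr[1])&(W[...,1]>yr[0])&(W[...,1]<yr[1])).astype(np.uint8)
    n,l,s,c=cv2.connectedComponentsWithStats(m,connectivity=4); out=[]
    for i in range(1,n):
        if s[i,4]<amin: continue
        p=W[l==i][:,:2].astype(np.float32)
        (cx,cy),(w,h),a=cv2.minAreaRect(p*1000); out.append((c[i].round().astype(int).tolist(),int(s[i,4]),round(float(cx)),round(float(cy)),round(float(w)),round(float(h)),round(float(a),1)))
    return out
E
python3 - <<'E'
from h import *
c=dict(np.load('top0.npz')); W=world(c)
for n,a in(('fence',(.03,.046)),('box',(.052,.068)),('jar',(.073,.087)),('tall',(.088,.2))):
    print(n); [print('  ',b) for b in blobs(W,*a,amin=40)]
print('counter z',np.nanmedian(W[260:300,230:270,2]))
hsv=cv2.cvtColor(c['pixels'],cv2.COLOR_RGB2HSV)
for u,v in[(148,238),(191,238),(195,320),(150,323),(230,187),(231,222),(436,160),(190,206)]: print(u,v,W[v,u].round(3))
E
```

```text
fence
   ([471, 127], 168, 813, -443, 160, 79, 41.2)
   ([144, 159], 223, 793, 517, 102, 285, 25.3)
   ([346, 134], 209, 815, -84, 87, 72, 65.2)
   ([533, 133], 112, 779, -616, 3, 166, 0.1)
   ([279, 160], 44, 770, 109, 20, 58, 14.5)
   ([315, 177], 1720, 671, -35, 118, 598, 2.6)
   ([467, 200], 67, 608, -400, 70, 29, 20.1)
   ([168, 205], 67, 663, 420, 32, 63, 45.1)
   ([506, 242], 80, 483, -472, 68, 25, 7.2)
   ([482, 243], 52, 489, -415, 13, 57, 74.2)
   ([80, 359], 3292, 289, 638, 177, 124, 0.4)
box
   ([500, 127], 307, 789, -537, 304, 109, 66.7)
   ([558, 119], 41, 804, -677, 44, 8, 79.5)
   ([537, 121], 40, 806, -621, 41, 8, 84.1)
   ([145, 157], 242, 798, 484, 93, 232, 32.0)
   ([498, 125], 43, 805, -512, 44, 9, 81.2)
   ([76, 172], 68, 777, 656, 3, 87, 0.3)
   ([471, 199], 71, 604, -399, 65, 21, 28.1)
   ([160, 205], 87, 657, 450, 43, 108, 21.4)
   ([194, 212], 64, 638, 341, 21, 42, 62.1)
   ([364, 226], 1140, 559, -105, 90, 90, 75.6)
   ([421, 230], 1147, 535, -254, 90, 90, 11.2)
   ([317, 238], 1159, 539, 20, 90, 90, 17.2)
   ([266, 240], 1158, 547, 156, 90, 90, 88.9)
   ([
[... 479 characters left out ...]
468, 71, 32, 15.9)
   ([489, 248], 113, 481, -411, 35, 70, 87.4)
tall
   ([529, 97], 4629, 851, -567, 98, 265, 0.0)
   ([468, 101], 45, 869, -422, 7, 60, 89.3)
   ([100, 139], 6684, 829, 554, 142, 291, 0.0)
   ([536, 126], 42, 782, -591, 53, 7, 89.0)
   ([272, 142], 567, 785, 112, 53, 61, 13.6)
   ([485, 191], 569, 615, -420, 66, 68, 80.3)
   ([138, 196], 1104, 676, 459, 101, 50, 84.7)
   ([185, 208], 169, 642, 351, 37, 38, 52.5)
counter z -0.00033762610165730773
148 238 [0.587 0.489 0.001]
191 238 [ 0.576  0.37  -0.001]
195 320 [ 0.356  0.363 -0.   ]
150 323 [0.36  0.481 0.004]
230 187 [0.701 0.246 0.041]
231 222 [0.604 0.248 0.041]
436 160 [ 0.726 -0.328  0.038]
190 206 [0.646 0.339 0.091]
```

```bash
cat >> h.py <<'E'
E
python3 - <<'E'
from h import *
c=dict(np.load('top0.npz')); W=world(c)
m=((W[...,2]>.03)&(W[...,2]<.046)&(W[...,0]>.57)&(W[...,0]<.78)&(W[...,1]>-.4)&(W[...,1]<.3)).astype(np.uint8)
n,l,s,_=cv2.connectedComponentsWithStats(m,connectivity=4); i=1+np.argmax(s[1:,4])
p=W[l==i][:,:2]
R=p[p[:,1]<.2]; pol=np.polyfit(R[:,1],R[:,0],1); th=-np.arctan(pol[0]); print('th',np.degrees(th))
Rm=np.array([[np.cos(th),-np.sin(th)],[np.sin(th),np.cos(th)]]); f=p@Rm
print('fence extents in rot frame',f.min(0),f.max(0), 'rail top x', np.percentile(f[f[:,1]<.2,0],[1,50,99]),'stop y',np.percentile(f[f[:,0]<f[:,0].max()-.04,1],[1,50,99]))
x0=np.median(f[f[:,1]<.2,0])-.009; y0=np.median(f[f[:,0]<f[:,0].max()-.04,1])-.009
print('origin',Rm@[x0,y0])
hsv=cv2.cvtColor(c['pixels'],cv2.COLOR_RGB2HSV).astype(int); print(hsv[280,170],hsv[280,210])
px=c['pixels'].astype(int); mm=np.zeros((400,640),np.uint8); sub=np.s_[225:335,135:210]
ref=px[270:300,160:185].reshape(-1,3).mean(0); ref2=px[270:300,215:235].reshape(-1,3).mean(0)
mm[sub]=(np.linalg.norm(px[sub]-ref,axis=-1)<np.linalg.norm(px[sub]-ref2,axis=-1))
mm=cv2.morphologyEx(mm,cv2.MORPH_OPEN,np.ones((5,5)))
print('mat',cv2.minAreaRect((W[(mm>0)][:,:2]*1000).astype(np.float32)))
E
```

```text
th 2.262157762615389
fence extents in rot frame [ 0.60895561 -0.36082108] [0.72783131 0.23703865] rail top x [0.70838958 0.71634505 0.72661954] stop y [0.21910946 0.22752438 0.23673035]
origin [0.69816824 0.24627429]
[ 15 153 142] [ 19 127 147]
mat ((461.3512878417969, 447.9765930175781), (228.34703063964844, 162.920654296875), 3.9935824871063232)
```

Emit:
drive_tool(commands=[[[0.5, 0, 0, 0, 0, 0.8, 0], [1, 0, 0, 0, 0, 0.8, 0], [1, 0, 0, 0, 0, 0, 0], [1, 0, 0, 0, 0, 0, 0], [1, 0, 0, 0, 0, 0, 0], [1, 0, 0, 0, 0, 0, 0], [0, -1, 0, 0, 0, 0, 0], [0, -1, 0, 0, 0, 0, 0], [0, -1, 0, 0, 0, 0, 0], [0, -1, 0, 0, 0, 0, 0]]])

```text
time_s: 1.1
eef_pos: [0.4161, -0.3299, 0.4036]
eef_rot: [-0.001, 1.0, 0.022, -0.001]
wrist_force: [0.8, 0.2, 1.1]
opening: 0.998
```

```bash
cat >> h.py <<'E'
TH=np.radians(2.26); O=np.array([.698,.246]); RF=np.array([[np.cos(TH),-np.sin(TH)],[np.sin(TH),np.cos(TH)]])
def f2w(x,y): return RF@[x,y]+O
def w2f(x,y): return RF.T@(np.array([x,y])-O)
from scipy.spatial.transform import Rotation as Ro
def need(p,src=None):
    o=ctrl.get_obs(); w,x,y,z=o['eef_rot']; r=Ro.from_quat([x,y,z,w])
    pos=o['eef_pos'] if src is None else np.array(src)
    X=r.as_matrix()[:,0]; d=(np.array(p)-pos)/.05
    print('need xyz',r.inv().apply(d).round(2),'yaw',np.degrees(np.arctan2(X[1],X[0])).round(2))
E
python3 - <<'E'
from h import *
need((.657,.157,.3)); need((.467,.425,.3),(.657,.157,.3)); 
for b in((547,156),(539,20),(559,-105),(535,-254)): print(w2f(b[0]/1e3,b[1]/1e3).round(3))
E
```

```text
need xyz [ 5.24 -9.52  2.08] yaw 2.49
need xyz [-3.56 -5.52  0.01] yaw 2.49
[-0.154 -0.084]
[-0.168 -0.22 ]
[-0.153 -0.345]
[-0.183 -0.493]
```

Emit:
drive_tool(commands=[[[0.52, -0.95, 0.2, 0, 0, 0, 0], [0.52, -0.95, 0.2, 0, 0, 0, 0], [0.52, -0.95, 0.2, 0, 0, 0, 0], [0.52, -0.95, 0.2, 0, 0, 0, 0], [0.52, -0.95, 0.2, 0, 0, 0, 0], [0.52, -0.95, 0.2, 0, 0, 0, 0], [0.52, -0.95, 0.2, 0, 0, 0, 0], [0.52, -0.95, 0.2, 0, 0, 0, 0], [0.52, -0.95, 0.2, 0, 0, 0, 0], [0.52, -0.95, 0.2, 0, 0, 0, 0]]])

```text
time_s: 2.1
eef_pos: [0.6338, 0.1113, 0.313]
eef_rot: [0.0, 1.0, 0.022, -0.0]
wrist_force: [-0.1, -0.4, 0.4]
opening: 1.002
```

```bash
python3 -c "
from h import *
need((.657,.157,.2))"
```

```text
need xyz [ 0.51 -0.89  2.26] yaw 2.49
```

Emit:
drive_tool(commands=[[[0, 0, 0, 0, 0, 0, 0], [0, 0, 0, 0, 0, 0, 0]]])

```text
time_s: 2.3
eef_pos: [0.6331, 0.1105, 0.3126]
eef_rot: [0.0, 1.0, 0.023, -0.001]
wrist_force: [-0.3, -0.2, -0.1]
opening: 1.0
```

```bash
python3 -c "
from h import *
need((.657,.157,.2))"
```

```text
need xyz [ 0.52 -0.91  2.25] yaw 2.64
```

Emit:
drive_tool(commands=[[[0.26, -0.45, 0, 0, 0, 0, 0], [0.26, -0.46, 0, 0, 0, 0, 0], [0, 0, 0.55, 0, 0, 0, 0], [0, 0, 0.6, 0, 0, 0, 0], [0, 0, 0.6, 0, 0, 0, 0], [0, 0, 0.5, 0, 0, 0, 0], [0, 0, 0, 0, 0, 0, 0]]])

```text
time_s: 3.0
eef_pos: [0.6553, 0.1538, 0.1973]
eef_rot: [0.0, 1.0, 0.021, -0.004]
wrist_force: [-1.8, -1.2, 0.2]
opening: 1.0
```

Emit:
drive_tool(commands=[[[0, 0, 0, 0, 0, 0, 255], [0, 0, 0, 0, 0, 0, 255], [0, 0, 0, 0, 0, 0, 255], [0, 0, 0, 0, 0, 0, 255], [0, 0, 0, 0, 0, 0, 255], [0, 0, 0, 0, 0, 0, 255]]])

```text
time_s: 3.6
eef_pos: [0.6586, 0.1556, 0.204]
eef_rot: [0.0, 1.0, 0.022, 0.002]
wrist_force: [-0.9, -2.8, 7.4]
opening: 0.716
```

Emit:
drive_tool(commands=[[[0, 0, -0.4, 0, 0, 0, 255], [0, 0, -0.6, 0, 0, 0, 255], [0, 0, -0.6, 0, 0, 0, 255], [0, 0, -0.6, 0, 0, 0, 255], [0, 0, 0, 0, 0, 0, 255]]])

```text
time_s: 4.1
eef_pos: [0.6589, 0.1561, 0.3172]
eef_rot: [-0.0, 1.0, 0.022, 0.005]
wrist_force: [1.6, -0.2, -2.0]
opening: 0.712
```

```bash
python3 -c "
from h import *
need((.517,.424,.2))
snap('side','s1')"
```

```text
need xyz [-2.62 -5.48  2.32] yaw 2.5
```

View pics/s1.png

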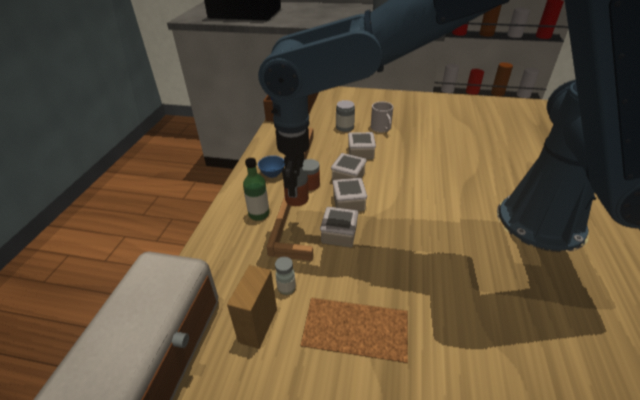

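Jar A is held and lifted clear near (297,190). From the side, the mat corners are (311,300), (410,315), (408,358) and (303,346).

Emit:
drive_tool(commands=[[[-0.4, -0.3, 0, 0, 0, 0, 255], [-0.5, -0.6, 0, 0, 0, 0, 255], [-0.6, -0.6, 0, 0, 0, 0, 255], [-0.6, -0.6, 0, 0, 0, 0, 255], [-0.5, -0.6, 0, 0, 0, 0, 255], [0, -0.7, 0, 0, 0, 0, 255], [0, -0.7, 0, 0, 0, 0, 255], [0, -0.7, 0, 0, 0, 0, 255], [0, -0.5, 0, 0, 0, 0, 255], [0, 0, 0, 0, 0, 0, 255]]])

```text
time_s: 5.15
eef_pos: [0.5144, 0.4176, 0.3087]
eef_rot: [0.0, 1.0, 0.023, -0.002]
wrist_force: [-0.2, -1.0, -3.0]
opening: 0.713
```

```bash
python3 -c "
from h import *
c=dict(np.load('s1.npz'));W=world(c)
P=[W[v,u] for u,v in[(311,300),(410,315),(408,358),(303,346)]]; print(np.round(P,3),np.mean(P,0))
need((.517,.424,.21))"
```

```text
[[0.576 0.377 0.007]
 [0.352 0.37  0.001]
 [0.355 0.472 0.003]
 [0.569 0.487 0.002]] [0.46324294 0.42643967 0.00305073]
need xyz [ 0.07 -0.13  1.97] yaw 2.68
```

Emit:
drive_tool(commands=[[[0.05, -0.15, 0.5, 0, 0, 0, 255], [0, 0, 0.5, 0, 0, 0, 255], [0, 0, 0.4, 0, 0, 0, 255], [0, 0, 0.3, 0, 0, 0, 255], [0, 0, 0.15, 0, 0, 0, 255], [0, 0, 0.06, 0, 0, 0, 255], [0, 0, 0, 0, 0, 0, 255], [0, 0, 0, 0, 0, 0, 255]]])

```text
time_s: 5.95
eef_pos: [0.5187, 0.4227, 0.217]
eef_rot: [-0.0, 1.0, 0.022, 0.001]
wrist_force: [0.8, -0.6, -3.7]
opening: 0.711
```

Emit:
drive_tool(commands=[[[0, 0, 0.08, 0, 0, 0, 255], [0, 0, 0.07, 0, 0, 0, 255], [0, 0, 0.03, 0, 0, 0, 255], [0, 0, 0, 0, 0, 0, 255]]])

```text
time_s: 6.35
eef_pos: [0.5183, 0.4228, 0.2081]
eef_rot: [-0.0, 1.0, 0.022, 0.0]
wrist_force: [-2.7, -0.5, 4.9]
opening: 0.712
```

Contact with the mat, so I'll release jar A, retreat upwards and head for jar B.

Emit:
drive_tool(commands=[[[0, 0, 0, 0, 0, 0, 0], [0, 0, 0, 0, 0, 0, 0], [0, 0, 0, 0, 0, 0, 0], [0, 0, 0, 0, 0, 0, 0], [0, 0, -0.3, 0, 0, 0, 0], [0, 0, -0.5, 0, 0, 0, 0], [0, 0, -0.6, 0, 0, 0, 0], [0, 0, -0.6, 0, 0, 0, 0], [0, 0, -0.5, 0, 0, 0, 0], [0, 0, 0, 0, 0, 0, 0]]])

```text
time_s: 7.35
eef_pos: [0.5195, 0.4234, 0.3384]
eef_rot: [-0.002, 1.0, 0.022, 0.004]
wrist_force: [0.3, 0.1, 0.7]
opening: 1.004
```

```bash
python3 -c "
from h import *
need((.671,-.046,.2))"
```

```text
need xyz [2.6  9.52 2.75] yaw 2.49
```

Emit:
drive_tool(commands=[[[0, 0.5, 0, 0, 0, 0, 0], [0, 0.8, 0, 0, 0, 0, 0], [0, 0.9, 0, 0, 0, 0, 0], [0, 0.9, 0, 0, 0, 0, 0], [0.4, 0.9, 0, 0, 0, 0, 0], [0.5, 0.9, 0, 0, 0, 0, 0], [0.5, 0.9, 0, 0, 0, 0, 0], [0.5, 0.9, 0, 0, 0, 0, 0], [0.5, 0.9, 0, 0, 0, 0, 0], [0.2, 0.9, 0, 0, 0, 0, 0]]])

```text
time_s: 8.35
eef_pos: [0.6646, 0.0066, 0.3317]
eef_rot: [-0.0, 1.0, 0.022, 0.0]
wrist_force: [0.5, -0.1, 0.5]
opening: 1.001
```

Emit:
drive_tool(commands=[[[0, 0.5, 0, 0, 0, 0, 0], [0, 0.3, 0, 0, 0, 0, 0], [0, 0, 0, 0, 0, 0, 0]]])

```text
time_s: 8.65
eef_pos: [0.665, -0.033, 0.3315]
eef_rot: [-0.0, 1.0, 0.02, -0.0]
wrist_force: [-0.7, -0.3, -0.8]
opening: 0.997
```

```bash
python3 - <<'E'
from h import *
need((.671,-.046,.2))
c=snap('top','t1'); W=world(c)
print(blobs(W,.074,.092,xr=(.3,.62),yr=(.34,.52),amin=30)); print(blobs(W,.073,.087,xr=(.6,.75),yr=(-.15,.25)))
E
```

```text
need xyz [0.11 0.27 2.63] yaw 2.35
[([159, 260], 480, 517, 422, 59, 59, 13.9)]
[([338, 184], 238, 672, -46, 55, 38, 84.4)]
```

View pics/t1.png

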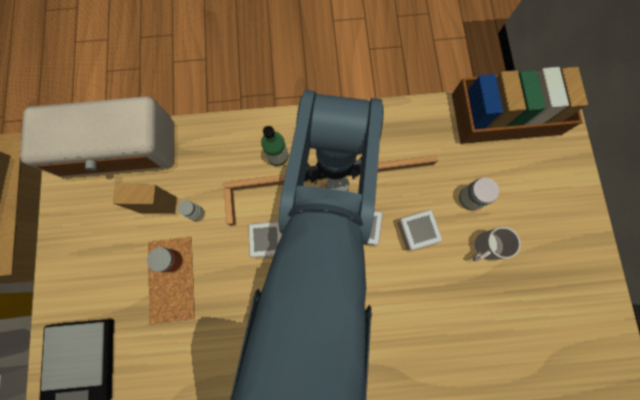

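Jar A stands on the mat at about (.517,.422), pixel (159,260). Now jar B.

Emit:
drive_tool(commands=[[[0.11, 0.27, 0, 0, 0, 0, 0], [0, 0, 0.5, 0, 0, 0, 0], [0, 0, 0.6, 0, 0, 0, 0], [0, 0, 0.6, 0, 0, 0, 0], [0, 0, 0.5, 0, 0, 0, 0], [0, 0, 0.3, 0, 0, 0, 0], [0, 0, 0, 0, 0, 0, 0]]])

```text
time_s: 9.4
eef_pos: [0.6703, -0.0435, 0.2043]
eef_rot: [-0.001, 1.0, 0.022, -0.002]
wrist_force: [-0.0, 1.0, -0.8]
opening: 1.004
```

Emit:
drive_tool(commands=[[[0, 0, 0, 0, 0, 0, 255], [0, 0, 0, 0, 0, 0, 255], [0, 0, 0, 0, 0, 0, 255], [0, 0, 0, 0, 0, 0, 255], [0, 0, 0, 0, 0, 0, 255], [0, 0, 0, 0, 0, 0, 255]]])

```text
time_s: 10.0
eef_pos: [0.6723, -0.0448, 0.2092]
eef_rot: [0.0, 1.0, 0.022, 0.002]
wrist_force: [1.0, -0.3, 6.2]
opening: 0.711
```

Emit:
drive_tool(commands=[[[0, 0, -0.4, 0, 0, 0, 255], [0, 0, -0.6, 0, 0, 0, 255], [0, 0, -0.6, 0, 0, 0, 255], [0, 0, -0.6, 0, 0, 0, 255], [-0.3, 0, 0, 0, 0, 0, 255], [-0.6, -0.2, 0, 0, 0, 0, 255], [-0.8, -0.4, 0, 0, 0, 0, 255], [-0.8, -0.6, 0, 0, 0, 0, 255], [-0.8, -0.7, 0, 0, 0, 0, 255], [-0.8, -0.8, 0, 0, 0, 0, 255]]])

```text
time_s: 11.0
eef_pos: [0.4656, 0.0757, 0.3164]
eef_rot: [-0.0, 1.0, 0.021, -0.001]
wrist_force: [0.3, 0.7, -3.2]
opening: 0.709
```

```bash
python3 -c "
from h import *
need((.413,.424,.22))"
```

```text
need xyz [-0.76 -7.    1.93] yaw 2.41
```

Emit:
drive_tool(commands=[[[-0.3, -0.8, 0, 0, 0, 0, 255], [-0.3, -0.8, 0, 0, 0, 0, 255], [-0.16, -0.8, 0, 0, 0, 0, 255], [0, -0.8, 0, 0, 0, 0, 255], [0, -0.8, 0, 0, 0, 0, 255], [0, -0.8, 0, 0, 0, 0, 255], [0, -0.8, 0, 0, 0, 0, 255], [0, -0.8, 0, 0, 0, 0, 255], [0, -0.6, 0, 0, 0, 0, 255], [0, 0, 0, 0, 0, 0, 255]]])

```text
time_s: 12.0
eef_pos: [0.4137, 0.426, 0.3167]
eef_rot: [-0.001, 1.0, 0.023, -0.0]
wrist_force: [-0.8, -0.0, -2.6]
opening: 0.712
```

```bash
python3 -c "
from h import *
need((.413,.424,.22))"
```

```text
need xyz [-0.02  0.04  1.93] yaw 2.68
```

Emit:
drive_tool(commands=[[[0, 0.04, 0.5, 0, 0, 0, 255], [0, 0, 0.5, 0, 0, 0, 255], [0, 0, 0.5, 0, 0, 0, 255], [0, 0, 0.3, 0, 0, 0, 255], [0, 0, 0.1, 0, 0, 0, 255], [0, 0, 0.06, 0, 0, 0, 255], [0, 0, 0.06, 0, 0, 0, 255], [0, 0, 0, 0, 0, 0, 255]]])

```text
time_s: 12.8
eef_pos: [0.4152, 0.4212, 0.2166]
eef_rot: [-0.0, 1.0, 0.022, 0.001]
wrist_force: [0.7, -0.3, -3.3]
opening: 0.715
```

Emit:
drive_tool(commands=[[[0, 0, 0.06, 0, 0, 0, 255], [0, 0, 0.03, 0, 0, 0, 255], [0, 0, 0, 0, 0, 0, 255]]])

```text
time_s: 13.1
eef_pos: [0.4153, 0.4214, 0.2132]
eef_rot: [-0.0, 1.0, 0.022, 0.001]
wrist_force: [-3.6, -2.5, 7.3]
opening: 0.713
```

Emit:
drive_tool(commands=[[[0, 0, 0, 0, 0, 0, 0], [0, 0, 0, 0, 0, 0, 0], [0, 0, 0, 0, 0, 0, 0], [0, 0, 0, 0, 0, 0, 0], [0, 0, -0.3, 0, 0, 0, 0], [0, 0, -0.5, 0, 0, 0, 0], [0, 0, -0.6, 0, 0, 0, 0], [0, 0, -0.6, 0, 0, 0, 0], [0, 0, -0.5, 0, 0, 0, 0], [0, 0.5, 0, 0, 0, 0, 0]]])

```text
time_s: 14.1
eef_pos: [0.417, 0.3982, 0.3425]
eef_rot: [-0.003, 1.0, 0.023, 0.004]
wrist_force: [0.4, 0.8, 0.2]
opening: 0.998
```

Emit:
drive_tool(commands=[[[0, 0.8, 0, 0, 0, 0, 100], [0, 0.8, 0, 0, 0, 0, 100], [0, 0.8, 0, 0, 0, 0, 100], [0, 0.8, 0, 0, 0, 0, 100], [0, 0.8, 0, 0, 0, 0, 100], [0, 0, 0, 0, 0, 0, 100]]])

```text
time_s: 14.7
eef_pos: [0.4249, 0.1929, 0.3374]
eef_rot: [0.001, 1.0, 0.02, 0.001]
wrist_force: [0.7, 0.6, 0.1]
opening: 0.613
```

```bash
cat >> h.py <<'E'
def boxes(tag):
    W=world(snap('top',tag))
    for b in blobs(W,.052,.068,xr=(.4,.74),yr=(-.4,.28),amin=150):
        print('box px',b[0],b[1],'fence',w2f(b[2]/1e3,b[3]/1e3).round(3),'size',b[4:6],'rel ang',round((b[6]-2.26+45)%90-45,1))
    for b in blobs(W,.074,.092,xr=(.3,.62),yr=(.34,.52),amin=30): print('jar',b)
E
python3 - <<'E'
from h import *
boxes('t2')
p=f2w(-.265,-.088); need((*p,.3)); print(p)
E
```

```text
box px [364, 226] 1140 fence [-0.153 -0.345] size (90, 90) rel ang -16.4
box px [421, 230] 1151 fence [-0.183 -0.493] size (90, 90) rel ang 8.1
box px [317, 238] 1166 fence [-0.168 -0.22 ] size (90, 90) rel ang 15.1
box px [266, 240] 1162 fence [-0.154 -0.084] size (90, 90) rel ang -3.4
jar ([159, 260], 484, 518, 423, 59, 60, 17.1)
need xyz [0.2  0.95 0.75] yaw 2.26
[0.43667634 0.14761838]
```

View pics/t2.png

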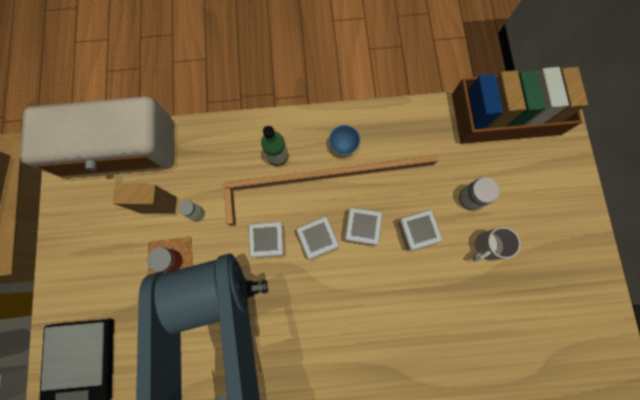

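All four boxes are untouched, and jar A is fine at (159,260). I'm moving behind box 1 (pixel 266,240), lowering and pushing.

Emit:
drive_tool(commands=[[[0.1, 0.45, 0, 0, 0, 0, 100], [0.1, 0.45, 0.3, 0, 0, 0, 100], [0, 0, 0.5, 0, 0, 0, 100], [0, 0, 0.6, 0, 0, 0, 100], [0, 0, 0.6, 0, 0, 0, 100], [0, 0, 0.5, 0, 0, 0, 100], [0, 0, 0.4, 0, 0, 0, 100], [0, 0, 0, 0, 0, 0, 100]]])

```text
time_s: 15.55
eef_pos: [0.4353, 0.1525, 0.1895]
eef_rot: [-0.0, 1.0, 0.022, -0.002]
wrist_force: [0.1, 1.4, -0.3]
opening: 0.604
```

```bash
python3 -c "
from h import *
print(w2f(*ctrl.get_obs()['eef_pos'][:2]));p=f2w(-.1,-.086); need((*p,.19))"
```

```text
[-0.26617136 -0.08303419]
need xyz [ 3.32  0.08 -0.03] yaw 2.54
```

Emit:
drive_tool(commands=[[[0.25, 0, 0, 0, 0, 0, 100], [0.25, 0, 0, 0, 0, 0, 100], [0.2, 0, 0, 0, 0, 0, 100], [0.2, 0, 0, 0, 0, 0, 100], [0.2, 0, 0, 0, 0, 0, 100], [0.2, 0, 0, 0, 0, 0, 100], [0.2, 0, 0, 0, 0, 0, 100], [0.2, 0, 0, 0, 0, 0, 100], [0.2, 0, 0, 0, 0, 0, 100], [0.2, 0, 0, 0, 0, 0, 100]]])

```text
time_s: 16.55
eef_pos: [0.5422, 0.1563, 0.1913]
eef_rot: [-0.0, 1.0, 0.022, -0.0]
wrist_force: [-3.7, -0.1, 3.3]
opening: 0.606
```

Emit:
drive_tool(commands=[[[0.2, 0, 0, 0, 0, 0, 100], [0.2, 0, 0, 0, 0, 0, 100], [0.2, 0, 0, 0, 0, 0, 100], [0.2, 0, 0, 0, 0, 0, 100], [0.1, 0, 0, 0, 0, 0, 100]]])

```text
time_s: 17.05
eef_pos: [0.5876, 0.1582, 0.1914]
eef_rot: [-0.0, 1.0, 0.022, 0.0]
wrist_force: [-2.9, -0.3, 2.8]
opening: 0.612
```

```bash
python3 -c "
from h import *
o=ctrl.get_obs();print(w2f(*o['eef_pos'][:2]),o['eef_pos'][2]); boxes('t3')"
```

```text
[-0.11380704 -0.08339602] 0.1914435173612333
box px [364, 226] 1142 fence [-0.153 -0.344] size (89, 90) rel ang -16.3
box px [421, 230] 1156 fence [-0.183 -0.492] size (90, 91) rel ang 8.9
box px [317, 238] 1163 fence [-0.168 -0.22 ] size (90, 90) rel ang 14.9
jar ([159, 260], 487, 517, 423, 61, 57, 84.6)
jar ([160, 301], 513, 416, 422, 61, 58, 84.8)
```

Emit:
drive_tool(commands=[[[0.15, 0, 0, 0, 0, 0, 100], [0.1, 0, 0, 0, 0, 0, 100], [0.06, 0, 0, 0, 0, 0, 100], [0, 0, 0, 0, 0, 0, 100]]])

```text
time_s: 17.5
eef_pos: [0.6022, 0.1589, 0.1914]
eef_rot: [-0.0, 1.0, 0.022, 0.0]
wrist_force: [0.3, -0.1, 0.9]
opening: 0.604
```

Emit:
drive_tool(commands=[[[0.06, 0, 0, 0, 0, 0, 100], [0.06, 0, 0, 0, 0, 0, 100], [0.04, 0, 0, 0, 0, 0, 100], [0, 0, 0, 0, 0, 0, 100]]])

```text
time_s: 17.9
eef_pos: [0.605, 0.1593, 0.1912]
eef_rot: [0.001, 1.0, 0.022, -0.009]
wrist_force: [-34.7, -4.8, 28.0]
opening: 0.604
```

Emit:
drive_tool(commands=[[[-0.3, 0, 0, 0, 0, 0, 100], [-0.5, 0, 0, 0, 0, 0, 100], [0, 0, -0.6, 0, 0, 0, 140], [0, 0, -0.8, 0, 0, 0, 140], [0, 0, -0.4, 0, 0, -1, 140], [0, 0.3, 0, 0, 0, -1, 140], [0, 0.4, 0, 0, 0, -1, 140], [0, 0.4, 0, 0, 0, -1, 140], [0, 0.4, 0, 0, 0, -1, 140], [0, 0, 0, 0, 0, -1, 140]]])

```text
time_s: 18.9
eef_pos: [0.6007, 0.0873, 0.282]
eef_rot: [0.001, 0.904, 0.428, 0.001]
wrist_force: [-0.4, -0.8, -0.2]
opening: 0.453
```

Emit:
drive_tool(commands=[[[0, 0, 0, 0, 0, -1, 140], [0, 0, 0, 0, 0, -1, 140], [0, 0, 0, 0, 0, -1, 140], [0, 0, 0, 0, 0, -1, 140], [0, 0, 0, 0, 0, -1, 140], [0, 0, 0, 0, 0, 0, 140]]])

```text
time_s: 19.5
eef_pos: [0.5994, 0.0894, 0.2816]
eef_rot: [0.0, 0.704, 0.711, 0.0]
wrist_force: [0.7, 0.3, -0.2]
opening: 0.45
```

```bash
python3 -c "
from h import *
p=f2w(-.045,-.165); need((*p,.19)); need((*f2w(-.045,-.1),.19),(*p,.19)); boxes('t4')"
```

```text
need xyz [-0.21  1.2   1.83] yaw 90.55
need xyz [ 1.3  -0.04 -0.  ] yaw 90.55
box px [255, 211] 151 fence [-0.078 -0.068] size (55, 24) rel ang -7.6
box px [364, 226] 1136 fence [-0.154 -0.345] size (90, 90) rel ang -16.4
box px [421, 230] 1154 fence [-0.183 -0.493] size (90, 91) rel ang 8.7
box px [320, 238] 969 fence [-0.168 -0.22 ] size (90, 90) rel ang 15.0
jar ([159, 260], 485, 517, 423, 60, 58, 88.1)
jar ([160, 301], 516, 416, 422, 61, 57, 84.5)
```

Emit:
drive_tool(commands=[[[-0.1, 0.4, 0, 0, 0, -0.2, 140], [-0.1, 0.4, 0, 0, 0, 0, 140], [0, 0.4, 0, 0, 0, 0, 140], [0, 0, 0.5, 0, 0, 0, 140], [0, 0, 0.6, 0, 0, 0, 140], [0, 0, 0.5, 0, 0, 0, 140], [0, 0, 0.2, 0, 0, 0, 140], [0, 0, 0, 0, 0, 0, 140]]])

```text
time_s: 20.35
eef_pos: [0.6586, 0.081, 0.1896]
eef_rot: [-0.001, 0.695, 0.719, -0.001]
wrist_force: [-0.0, 0.2, -0.6]
opening: 0.45
```

```bash
python3 -c "
from h import *
o=ctrl.get_obs()['eef_pos'];print(w2f(*o[:2]));need((*f2w(-.045,-.1),.19))"
```

```text
[-0.04582801 -0.16329628]
need xyz [ 1.27  0.01 -0.01] yaw 91.97
```

Emit:
drive_tool(commands=[[[0.15, 0, 0, 0, 0, 0, 140], [0.15, 0, 0, 0, 0, 0, 140], [0.15, 0, 0, 0, 0, 0, 140], [0.15, 0, 0, 0, 0, 0, 140], [0.15, 0, 0, 0, 0, 0, 140], [0.15, 0, 0, 0, 0, 0, 140], [0.15, 0, 0, 0, 0, 0, 140], [0.12, 0, 0, 0, 0, 0, 140], [0.06, 0, 0, 0, 0, 0, 140], [0, 0, 0, 0, 0, 0, 140]]])

```text
time_s: 21.35
eef_pos: [0.6577, 0.1426, 0.193]
eef_rot: [0.001, 0.694, 0.72, 0.0]
wrist_force: [-2.9, -3.9, 7.7]
opening: 0.451
```

Emit:
drive_tool(commands=[[[0.06, 0, 0, 0, 0, 0, 140], [0.06, 0, 0, 0, 0, 0, 140], [0, 0, 0, 0, 0, 0, 140]]])

```text
time_s: 21.65
eef_pos: [0.6578, 0.1454, 0.193]
eef_rot: [0.003, 0.694, 0.72, -0.002]
wrist_force: [-3.0, -19.7, 8.5]
opening: 0.453
```

```bash
python3 -c "
from h import *
o=ctrl.get_obs()['eef_pos'];print(w2f(*o[:2]))"
```

```text
[-0.04413634 -0.09892638]
```

Emit:
drive_tool(commands=[[[-0.3, 0, 0, 0, 0, 0, 140], [-0.3, 0, -0.4, 0, 0, 0, 120], [0, -0.2, -0.8, 0, 0, 0.5, 100], [-0.3, -0.5, -0.7, 0, 0, 1, 100], [0, -0.7, 0, 0, 0, 1, 100], [0, -0.7, 0, 0, 0, 1, 100], [0, -0.7, 0, 0, 0, 1, 100], [0, -0.7, 0, 0, 0, 1, 100], [0, -0.5, 0, 0, 0, 1, 100], [0, 0, 0, 0, 0, 1, 100]]])

```text
time_s: 22.65
eef_pos: [0.4729, 0.1743, 0.2861]
eef_rot: [-0.001, 0.961, 0.275, -0.001]
wrist_force: [1.2, 0.7, 0.1]
opening: 0.609
```

Emit:
drive_tool(commands=[[[0, 0, 0, 0, 0, 1, 100], [0, 0, 0, 0, 0, 1, 100], [0, 0, 0, 0, 0, 1, 100], [0, 0, 0, 0, 0, 0.7, 100], [0, 0, 0, 0, 0, 0, 100]]])

```text
time_s: 23.15
eef_pos: [0.4754, 0.1727, 0.2864]
eef_rot: [-0.0, 1.0, 0.021, 0.0]
wrist_force: [-0.1, -0.3, -0.5]
opening: 0.611
```

```bash
python3 -c "
from h import *
p=f2w(-.285,-.22); need((*p,.19)); need((*f2w(-.1,-.22),.19),(*p,.19)); boxes('t5')"
```

```text
need xyz [-1.21  3.11  1.93] yaw 2.46
need xyz [3.7  0.01 0.  ] yaw 2.46
box px [246, 200] 1087 fence [-0.044 -0.044] size (90, 91) rel ang 0.3
box px [364, 226] 1140 fence [-0.153 -0.345] size (90, 90) rel ang -16.4
box px [421, 230] 1154 fence [-0.183 -0.493] size (90, 91) rel ang 8.4
box px [317, 238] 1154 fence [-0.168 -0.22 ] size (90, 90) rel ang 14.9
jar ([159, 260], 462, 518, 424, 58, 58, 84.6)
jar ([158, 301], 416, 416, 428, 49, 57, 84.4)
```

Box 1 is seated (fence -.044, -.044). Box 2 next.

Emit:
drive_tool(commands=[[[-0.6, 0.6, 0, 0, 0, 0, 100], [-0.6, 0.8, 0, 0, 0, 0, 100], [0, 0.9, 0, 0, 0, 0, 100], [0, 0.8, 0, 0, 0, 0, 100], [0, 0, 0.5, 0, 0, 0, 100], [0, 0, 0.6, 0, 0, 0, 100], [0, 0, 0.5, 0, 0, 0, 100], [0, 0, 0.3, 0, 0, 0, 100], [0, 0, 0, 0, 0, 0, 100]]])

```text
time_s: 24.1
eef_pos: [0.4212, 0.0152, 0.1896]
eef_rot: [-0.001, 1.0, 0.023, -0.002]
wrist_force: [0.5, 0.3, -0.3]
opening: 0.606
```

```bash
python3 -c "
from h import *
o=ctrl.get_obs()['eef_pos'];print(w2f(*o[:2]));need((*f2w(-.1,-.22),.19))"
```

```text
[-0.28564951 -0.21974994]
need xyz [ 3.71  0.03 -0.02] yaw 2.61
```

Emit:
drive_tool(commands=[[[0.3, 0, 0, 0, 0, 0, 100], [0.3, 0, 0, 0, 0, 0, 100], [0.2, 0, 0, 0, 0, 0, 100], [0.15, 0, 0, 0, 0, 0, 100], [0.15, 0, 0, 0, 0, 0, 100], [0.15, 0, 0, 0, 0, 0, 100], [0.15, 0, 0, 0, 0, 0, 100], [0.2, 0, 0, 0, 0, 0, 100], [0.2, 0, 0, 0, 0, 0, 100], [0.2, 0, 0, 0, 0, 0, 100]]])

```text
time_s: 25.1
eef_pos: [0.5232, 0.0191, 0.1913]
eef_rot: [0.0, 1.0, 0.022, -0.0]
wrist_force: [-3.4, -0.3, 2.3]
opening: 0.603
```

Emit:
drive_tool(commands=[[[0.2, 0, 0, 0, 0, 0, 100], [0.2, 0, 0, 0, 0, 0, 100], [0.2, 0, 0, 0, 0, 0, 100], [0.2, 0, 0, 0, 0, 0, 100], [0.2, 0, 0, 0, 0, 0, 100], [0.2, 0, 0, 0, 0, 0, 100], [0.2, 0, 0, 0, 0, 0, 100], [0.1, 0, 0, 0, 0, 0, 100], [0.1, 0, 0, 0, 0, 0, 100], [0, 0, 0, 0, 0, 0, 100]]])

```text
time_s: 26.1
eef_pos: [0.603, 0.0226, 0.1916]
eef_rot: [0.0, 1.0, 0.022, 0.001]
wrist_force: [0.3, 0.5, 0.1]
opening: 0.61
```

```bash
python3 -c "
from h import *
o=ctrl.get_obs()['eef_pos'];print(w2f(*o[:2]));need((*f2w(-.0966,-.22),.19))"
```

```text
[-0.10371241 -0.21944544]
need xyz [0.14 0.01 0.03] yaw 2.49
```

Final press, then go round to slide it along the rail.

Emit:
drive_tool(commands=[[[0.06, 0, 0, 0, 0, 0, 100], [0.06, 0, 0, 0, 0, 0, 100], [0.04, 0, 0, 0, 0, 0, 100], [0, 0, 0, 0, 0, 0, 100]]])

```text
time_s: 26.5
eef_pos: [0.6087, 0.023, 0.1913]
eef_rot: [-0.0, 1.0, 0.022, -0.003]
wrist_force: [-14.4, -0.8, 12.1]
opening: 0.603
```

Emit:
drive_tool(commands=[[[-0.3, 0, 0, 0, 0, 0, 100], [-0.3, 0, -0.4, 0, 0, 0, 140], [0, 0.5, -0.7, 0, 0, 0, 140], [0, 0.5, -0.7, 0, 0, 0, 140], [0, 0.5, 0, 0, 0, 0, 140], [0.5, 0, 0, 0, 0, 0, 140], [0.6, 0, 0, 0, 0, 0, 140], [0.5, 0, 0, 0, 0, -0.7, 140], [0, 0, 0, 0, 0, -1, 140], [0, 0, 0, 0, 0, -1, 140]]])

```text
time_s: 27.5
eef_pos: [0.6645, -0.0498, 0.2814]
eef_rot: [0.0, 0.977, 0.211, 0.001]
wrist_force: [-0.2, 0.1, -0.2]
opening: 0.452
```

Emit:
drive_tool(commands=[[[0, 0, 0, 0, 0, -1, 140], [0, 0, 0, 0, 0, -1, 140], [0, 0, 0, 0, 0, -1, 140], [0, 0, 0, 0, 0, -1, 140], [0, 0, 0, 0, 0, -1, 140], [0, 0, 0, 0, 0, -1, 140], [0, 0, 0, 0, 0, -1, 140], [0, 0, 0, 0, 0, -1, 140], [0, 0, 0, 0, 0, -0.5, 140], [0, 0, 0, 0, 0, 0, 140]]])

```text
time_s: 28.5
eef_pos: [0.6638, -0.0498, 0.2816]
eef_rot: [0.001, 0.694, 0.72, 0.0]
wrist_force: [-0.1, 0.8, 0.3]
opening: 0.453
```

```bash
python3 -c "
from h import *
p=f2w(-.045,-.298); need((*p,.19));boxes('t6')"
```

```text
need xyz [-0.08  0.01  1.83] yaw 92.11
box px [323, 182] 195 fence [-0.019 -0.254] size (46, 40) rel ang -4.9
box px [246, 200] 1088 fence [-0.043 -0.043] size (90, 90) rel ang -0.2
box px [421, 230] 1154 fence [-0.183 -0.492] size (90, 91) rel ang 8.8
jar ([159, 260], 484, 517, 422, 61, 58, 85.7)
jar ([160, 301], 513, 416, 422, 62, 57, 84.5)
```

Emit:
drive_tool(commands=[[[-0.06, 0, 0.4, 0, 0, 0, 140], [0, 0, 0.6, 0, 0, 0, 140], [0, 0, 0.5, 0, 0, 0, 140], [0, 0, 0.3, 0, 0, 0, 140], [0.1, 0, 0, 0, 0, 0, 140], [0.2, 0, 0, 0, 0, 0, 140], [0.2, 0, 0, 0, 0, 0, 140], [0.2, 0, 0, 0, 0, 0, 140], [0.2, 0, 0, 0, 0, 0, 140], [0.2, 0, 0, 0, 0, 0, 140]]])

```text
time_s: 29.55
eef_pos: [0.6618, 0.0034, 0.1921]
eef_rot: [0.0, 0.694, 0.72, 0.0]
wrist_force: [0.4, -2.2, 0.2]
opening: 0.449
```

Emit:
drive_tool(commands=[[[0.2, 0, 0, 0, 0, 0, 140], [0.2, 0, 0, 0, 0, 0, 140], [0.2, 0, 0, 0, 0, 0, 140], [0.2, 0, 0, 0, 0, 0, 140], [0.1, 0, 0, 0, 0, 0, 140], [0.1, 0, 0, 0, 0, 0, 140], [0, 0, 0, 0, 0, 0, 140]]])

```text
time_s: 30.25
eef_pos: [0.6597, 0.0528, 0.1914]
eef_rot: [-0.0, 0.694, 0.72, 0.0]
wrist_force: [0.0, 0.3, -0.6]
opening: 0.45
```

```bash
python3 -c "
from h import *
o=ctrl.get_obs()['eef_pos'];print(w2f(*o[:2]));need((*f2w(-.045,-.189),.19))"
```

```text
[-0.04585793 -0.19149549]
need xyz [0.05 0.02 0.03] yaw 92.12
```

Emit:
drive_tool(commands=[[[0.05, 0, 0, 0, 0, 0, 140], [0.06, 0, 0, 0, 0, 0, 140], [0.04, 0, 0, 0, 0, 0, 140], [0, 0, 0, 0, 0, 0, 140]]])

```text
time_s: 30.65
eef_pos: [0.6599, 0.0546, 0.1916]
eef_rot: [0.003, 0.695, 0.719, -0.003]
wrist_force: [-0.7, -22.3, 1.1]
opening: 0.456
```

Emit:
drive_tool(commands=[[[-0.3, 0, 0, 0, 0, 0, 140], [-0.3, 0, -0.5, 0, 0, 0, 120], [-0.3, 0, -0.8, 0, 0, 0, 100], [-0.5, -0.6, -0.6, 0, 0, 0, 100], [-0.5, -0.8, 0, 0, 0, 0, 100], [-0.5, -0.8, 0, 0, 0, 0, 100], [-0.5, -0.8, 0, 0, 0, 0, 100], [-0.2, -0.8, 0, 0, 0, 0, 100], [0, -0.8, 0, 0, 0, 0.3, 100], [0, 0, 0, 0, 0, 1, 100]]])

```text
time_s: 31.65
eef_pos: [0.4309, -0.103, 0.285]
eef_rot: [-0.003, 0.758, 0.652, -0.001]
wrist_force: [1.2, 0.4, 0.1]
opening: 0.606
```

Emit:
drive_tool(commands=[[[0, 0, 0, 0, 0, 1, 100], [0, 0, 0, 0, 0, 1, 100], [0, 0, 0, 0, 0, 1, 100], [0, 0, 0, 0, 0, 1, 100], [0, 0, 0, 0, 0, 1, 100], [0, 0, 0, 0, 0, 1, 100], [0, 0, 0, 0, 0, 1, 100], [0, 0, 0, 0, 0, 1, 100], [0, 0, 0, 0, 0, 1, 100], [0, 0, 0, 0, 0, 0.9, 100]]])

```text
time_s: 32.65
eef_pos: [0.4353, -0.1036, 0.2866]
eef_rot: [-0.0, 1.0, 0.019, 0.0]
wrist_force: [-0.4, 0.3, 0.1]
opening: 0.605
```

```bash
python3 -c "
from h import *
p=f2w(-.27,-.345); need((*p,.19)); boxes('t7')"
```

```text
need xyz [0.12 0.12 1.93] yaw 2.14
box px [263, 198] 2169 fence [-0.044 -0.088] size (91, 180) rel ang -0.3
box px [362, 224] 947 fence [-0.153 -0.344] size (89, 90) rel ang -16.4
box px [421, 229] 1124 fence [-0.183 -0.492] size (90, 90) rel ang 7.6
jar ([159, 260], 484, 518, 423, 61, 58, 83.9)
jar ([160, 301], 510, 416, 421, 61, 57, 84.7)
```

View pics/t7.png

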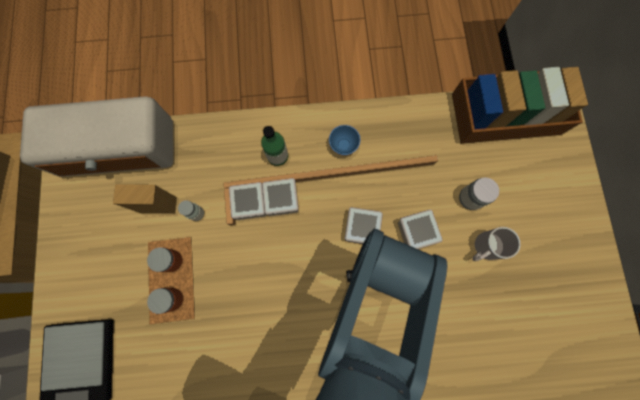

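Boxes 1 and 2 sit closed up in the corner at (246,200) and (281,197), and both jars are on the mat. Box 3 is next at (364,226).

Emit:
drive_tool(commands=[[[0.1, 0.1, 0.4, 0, 0, 0, 100], [0, 0, 0.6, 0, 0, 0, 100], [0, 0, 0.6, 0, 0, 0, 100], [0, 0, 0.3, 0, 0, 0, 100], [0.15, 0, 0, 0, 0, 0, 100], [0.2, 0, 0, 0, 0, 0, 100], [0.2, 0, 0, 0, 0, 0, 100], [0.15, 0, 0, 0, 0, 0, 100], [0.15, 0, 0, 0, 0, 0, 100], [0.15, 0, 0, 0, 0, 0, 100]]])

```text
time_s: 33.7
eef_pos: [0.4913, -0.1062, 0.1919]
eef_rot: [0.0, 1.0, 0.022, 0.0]
wrist_force: [-0.9, -0.0, -0.3]
opening: 0.607
```

Emit:
drive_tool(commands=[[[0.2, 0, 0, 0, 0, 0, 100], [0.2, 0, 0, 0, 0, 0, 100], [0.2, 0, 0, 0, 0, 0, 100], [0.2, 0, 0, 0, 0, 0, 100], [0.2, 0, 0, 0, 0, 0, 100], [0.2, 0, 0, 0, 0, 0, 100], [0.2, 0, 0, 0, 0, 0, 100], [0.2, 0, 0, 0, 0, 0, 100], [0.2, 0, 0, 0, 0, 0, 100], [0.2, 0, 0, 0, 0, 0, 100]]])

```text
time_s: 34.7
eef_pos: [0.5912, -0.1017, 0.1913]
eef_rot: [-0.0, 1.0, 0.022, -0.0]
wrist_force: [-3.5, 0.3, 2.0]
opening: 0.611
```

```bash
python3 -c "
from h import *
o=ctrl.get_obs()['eef_pos'];print(w2f(*o[:2]));need((*f2w(-.098,-.345),.19))"
```

```text
[-0.12044906 -0.34323195]
need xyz [0.45 0.04 0.03] yaw 2.49
```

Emit:
drive_tool(commands=[[[0.15, 0, 0, 0, 0, 0, 100], [0.15, 0, 0, 0, 0, 0, 100], [0.08, 0, 0, 0, 0, 0, 100], [0.06, 0, 0, 0, 0, 0, 100], [0.06, 0, 0, 0, 0, 0, 100], [0, 0, 0, 0, 0, 0, 100]]])

```text
time_s: 35.3
eef_pos: [0.6137, -0.1009, 0.1912]
eef_rot: [-0.0, 1.0, 0.022, -0.003]
wrist_force: [-15.6, -1.0, 11.5]
opening: 0.607
```

Emit:
drive_tool(commands=[[[-0.3, 0, 0, 0, 0, 0, 100], [-0.3, 0, -0.4, 0, 0, 0, 140], [0, 0.5, -0.7, 0, 0, 0, 140], [0, 0.6, -0.7, 0, 0, 0, 140], [0, 0.5, 0, 0, 0, 0, 140], [0.5, 0, 0, 0, 0, 0, 140], [0.6, 0, 0, 0, 0, 0, 140], [0.5, 0, 0, 0, 0, -0.7, 140], [0, 0, 0, 0, 0, -1, 140], [0, 0, 0, 0, 0, -1, 140]]])

```text
time_s: 36.3
eef_pos: [0.6697, -0.1784, 0.2812]
eef_rot: [0.0, 0.977, 0.212, 0.001]
wrist_force: [0.1, 1.3, -0.1]
opening: 0.45
```

Emit:
drive_tool(commands=[[[0, 0, 0, 0, 0, -1, 140], [0, 0, 0, 0, 0, -1, 140], [0, 0, 0, 0, 0, -1, 140], [0, 0, 0, 0, 0, -1, 140], [0, 0, 0, 0, 0, -1, 140], [0, 0, 0, 0, 0, -1, 140], [0, 0, 0, 0, 0, -1, 140], [0, 0, 0, 0, 0, -1, 140], [0, 0, 0, 0, 0, -0.5, 140], [0, 0, 0, 0, 0, 0, 140]]])

```text
time_s: 37.3
eef_pos: [0.669, -0.1786, 0.2815]
eef_rot: [0.001, 0.694, 0.72, 0.0]
wrist_force: [-0.4, 0.2, -0.3]
opening: 0.45
```

```bash
python3 -c "
from h import *
p=f2w(-.045,-.425); need((*p,.19));boxes('t8')"
```

```text
need xyz [-0.04  0.01  1.83] yaw 92.1
box px [350, 186] 952 fence [-0.043 -0.33 ] size (90, 89) rel ang -0.1
box px [263, 198] 2176 fence [-0.044 -0.088] size (91, 180) rel ang -0.1
jar ([159, 260], 481, 517, 422, 60, 57, 84.9)
jar ([160, 301], 512, 416, 422, 61, 57, 84.1)
```

Emit:
drive_tool(commands=[[[0, 0, 0.4, 0, 0, 0, 140], [0, 0, 0.6, 0, 0, 0, 140], [0, 0, 0.5, 0, 0, 0, 140], [0, 0, 0.3, 0, 0, 0, 140], [0.2, 0, 0, 0, 0, 0, 140], [0.2, 0, 0, 0, 0, 0, 140], [0.2, 0, 0, 0, 0, 0, 140], [0.2, 0, 0, 0, 0, 0, 140], [0.2, 0, 0, 0, 0, 0, 140], [0.2, 0, 0, 0, 0, 0, 140]]])

```text
time_s: 38.35
eef_pos: [0.6672, -0.1187, 0.1933]
eef_rot: [0.002, 0.694, 0.72, -0.0]
wrist_force: [-0.3, -5.8, 3.7]
opening: 0.452
```

Emit:
drive_tool(commands=[[[0.2, 0, 0, 0, 0, 0, 140], [0.2, 0, 0, 0, 0, 0, 140], [0.2, 0, 0, 0, 0, 0, 140], [0.2, 0, 0, 0, 0, 0, 140], [0.2, 0, 0, 0, 0, 0, 140], [0.2, 0, 0, 0, 0, 0, 140], [0.2, 0, 0, 0, 0, 0, 140], [0.1, 0, 0, 0, 0, 0, 140], [0.1, 0, 0, 0, 0, 0, 140], [0, 0, 0, 0, 0, 0, 140]]])

```text
time_s: 39.35
eef_pos: [0.6641, -0.0384, 0.1932]
eef_rot: [0.001, 0.694, 0.72, 0.0]
wrist_force: [-2.4, -3.5, 4.9]
opening: 0.45
```

```bash
python3 -c "
from h import *
o=ctrl.get_obs()['eef_pos'];print(w2f(*o[:2]));need((*f2w(-.045,-.280),.19))"
```

```text
[-0.04504934 -0.28279397]
need xyz [0.06 0.   0.06] yaw 92.13
```

Emit:
drive_tool(commands=[[[0.06, 0, 0, 0, 0, 0, 140], [0.06, 0, 0, 0, 0, 0, 140], [0.05, 0, 0, 0, 0, 0, 140], [0, 0, 0, 0, 0, 0, 140]]])

```text
time_s: 39.75
eef_pos: [0.6641, -0.0342, 0.1934]
eef_rot: [0.004, 0.694, 0.72, -0.002]
wrist_force: [-1.8, -22.3, 2.1]
opening: 0.453
```

Emit:
drive_tool(commands=[[[-0.3, 0, 0, 0, 0, 0, 140], [-0.3, 0, -0.5, 0, 0, 0, 120], [-0.3, 0, -0.8, 0, 0, 0, 100], [-0.5, -0.6, -0.6, 0, 0, 0, 100], [-0.6, -0.8, 0, 0, 0, 0, 100], [-0.7, -0.8, 0, 0, 0, 0, 100], [-0.7, -0.8, 0, 0, 0, 0, 100], [-0.6, -0.8, 0, 0, 0, 0, 100], [0, -0.8, 0, 0, 0, 0.3, 100], [0, 0, 0, 0, 0, 1, 100]]])

```text
time_s: 40.75
eef_pos: [0.4415, -0.2336, 0.2855]
eef_rot: [-0.002, 0.759, 0.652, -0.0]
wrist_force: [-0.1, 0.6, -1.4]
opening: 0.612
```

Emit:
drive_tool(commands=[[[0, 0, 0, 0, 0, 1, 100], [0, 0, 0, 0, 0, 1, 100], [0, 0, 0, 0, 0, 1, 100], [0, 0, 0, 0, 0, 1, 100], [0, 0, 0, 0, 0, 1, 100], [0, 0, 0, 0, 0, 1, 100], [0, 0, 0, 0, 0, 1, 100], [0, 0, 0, 0, 0, 1, 100], [0, 0, 0, 0, 0, 1, 100], [0, 0, 0, 0, 0, 0.9, 100]]])

```text
time_s: 41.75
eef_pos: [0.4455, -0.2334, 0.2867]
eef_rot: [-0.0, 1.0, 0.019, 0.0]
wrist_force: [-0.1, 0.1, -0.0]
opening: 0.611
```

```bash
python3 -c "
from h import *
p=f2w(-.29,-.492); print(p);need((*p,.19)); boxes('t9')"
```

```text
[ 0.4276272  -0.25705323]
need xyz [-0.38  0.46  1.93] yaw 2.18
box px [280, 196] 3228 fence [-0.043 -0.133] size (91, 270) rel ang -0.1
box px [420, 229] 1100 fence [-0.183 -0.492] size (90, 90) rel ang 8.3
jar ([159, 260], 487, 517, 423, 61, 57, 84.4)
jar ([160, 301], 516, 416, 421, 60, 59, 10.6)
```

Emit:
drive_tool(commands=[[[-0.2, 0.25, 0, 0, 0, 0, 100], [-0.15, 0.25, 0.4, 0, 0, 0, 100], [0, 0, 0.6, 0, 0, 0, 100], [0, 0, 0.6, 0, 0, 0, 100], [0, 0, 0.3, 0, 0, 0, 100], [0.2, 0, 0, 0, 0, 0, 100], [0.3, 0, 0, 0, 0, 0, 100], [0.2, 0, 0, 0, 0, 0, 100], [0.15, 0, 0, 0, 0, 0, 100], [0.15, 0, 0, 0, 0, 0, 100]]])

```text
time_s: 42.8
eef_pos: [0.4796, -0.2574, 0.192]
eef_rot: [0.0, 1.0, 0.022, -0.0]
wrist_force: [-3.1, 0.4, 1.4]
opening: 0.608
```

Emit:
drive_tool(commands=[[[0.2, 0, 0, 0, 0, 0, 100], [0.2, 0, 0, 0, 0, 0, 100], [0.2, 0, 0, 0, 0, 0, 100], [0.2, 0, 0, 0, 0, 0, 100], [0.2, 0, 0, 0, 0, 0, 100], [0.2, 0, 0, 0, 0, 0, 100], [0.2, 0, 0, 0, 0, 0, 100], [0.2, 0, 0, 0, 0, 0, 100], [0.2, 0, 0, 0, 0, 0, 100], [0.2, 0, 0, 0, 0, 0, 100]]])

```text
time_s: 43.8
eef_pos: [0.5796, -0.2533, 0.1914]
eef_rot: [0.0, 1.0, 0.022, -0.0]
wrist_force: [-3.7, 0.2, 4.3]
opening: 0.605
```

```bash
python3 -c "
from h import *
o=ctrl.get_obs()['eef_pos'];print(w2f(*o[:2]));need((*f2w(-.098,-.492),.19))"
```

```text
[-0.13795189 -0.49422443]
need xyz [ 0.8  -0.04  0.03] yaw 2.49
```

Emit:
drive_tool(commands=[[[0.2, 0, 0, 0, 0, 0, 100], [0.2, 0, 0, 0, 0, 0, 100], [0.15, 0, 0, 0, 0, 0, 100], [0.1, 0, 0, 0, 0, 0, 100], [0.08, 0, 0, 0, 0, 0, 100], [0.06, 0, 0, 0, 0, 0, 100], [0.05, 0, 0, 0, 0, 0, 100], [0, 0, 0, 0, 0, 0, 100]]])

```text
time_s: 44.6
eef_pos: [0.6195, -0.2516, 0.1913]
eef_rot: [-0.001, 1.0, 0.022, -0.002]
wrist_force: [-12.7, 1.0, 9.1]
opening: 0.612
```

Emit:
drive_tool(commands=[[[-0.3, 0, 0, 0, 0, 0, 100], [-0.3, 0, -0.4, 0, 0, 0, 140], [0, 0.4, -0.7, 0, 0, 0, 140], [0, 0.5, -0.7, 0, 0, 0, 140], [0, 0.5, 0, 0, 0, 0, 140], [0.5, 0, 0, 0, 0, 0, 140], [0.6, 0, 0, 0, 0, 0, 140], [0.5, 0, 0, 0, 0, -0.7, 140], [0, 0, 0, 0, 0, -1, 140], [0, 0, 0, 0, 0, -1, 140]]])

```text
time_s: 45.6
eef_pos: [0.6747, -0.3188, 0.2807]
eef_rot: [-0.0, 0.977, 0.212, 0.001]
wrist_force: [0.4, 0.3, -0.6]
opening: 0.451
```

Emit:
drive_tool(commands=[[[0, 0, 0, 0, 0, -1, 140], [0, 0, 0, 0, 0, -1, 140], [0, 0, 0, 0, 0, -1, 140], [0, 0, 0, 0, 0, -1, 140], [0, 0, 0, 0, 0, -1, 140], [0, 0, 0, 0, 0, -1, 140], [0, 0, 0, 0, 0, -1, 140], [0, 0, 0, 0, 0, -1, 140], [0, 0, 0, 0, 0, -0.5, 140], [0, 0, 0, 0, 0, 0, 140]]])

```text
time_s: 46.6
eef_pos: [0.674, -0.3191, 0.2811]
eef_rot: [0.0, 0.694, 0.72, 0.0]
wrist_force: [-0.7, 1.1, 0.9]
opening: 0.45
```

```bash
python3 -c "
from h import *
p=f2w(-.045,-.565); need((*p,.19));boxes('t10')"
```

```text
need xyz [-0.03  0.02  1.82] yaw 92.11
box px [413, 179] 1054 fence [-0.044 -0.498] size (90, 90) rel ang 0.5
box px [279, 196] 3237 fence [-0.043 -0.133] size (91, 270) rel ang 0.0
jar ([159, 260], 482, 518, 423, 61, 58, 84.4)
jar ([160, 301], 514, 416, 422, 60, 59, 64.9)
```

View pics/t10.png

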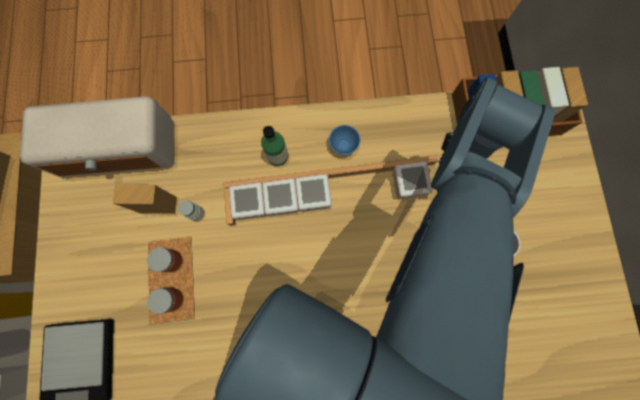

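Three boxes are closed up at (246,200), (281,197) and (313,193). Box 4 is on the rail at (413,179), so I'll lower and slide it along.

Emit:
drive_tool(commands=[[[-0.05, 0, 0.4, 0, 0, 0, 140], [0, 0, 0.6, 0, 0, 0, 140], [0, 0, 0.5, 0, 0, 0, 140], [0, 0, 0.3, 0, 0, 0, 140], [0.15, 0, 0, 0, 0, 0, 140], [0.2, 0, 0, 0, 0, 0, 140], [0.2, 0, 0, 0, 0, 0, 140], [0.2, 0, 0, 0, 0, 0, 140], [0.2, 0, 0, 0, 0, 0, 140], [0.2, 0, 0, 0, 0, 0, 140]]])

```text
time_s: 47.65
eef_pos: [0.6721, -0.2632, 0.1924]
eef_rot: [0.001, 0.694, 0.72, 0.0]
wrist_force: [0.2, -1.3, -0.0]
opening: 0.451
```

Emit:
drive_tool(commands=[[[0.2, 0, 0, 0, 0, 0, 140], [0.2, 0, 0, 0, 0, 0, 140], [0.2, 0, 0, 0, 0, 0, 140], [0.2, 0, 0, 0, 0, 0, 140], [0.2, 0, 0, 0, 0, 0, 140], [0.2, 0, 0, 0, 0, 0, 140], [0.2, 0, 0, 0, 0, 0, 140], [0.2, 0, 0, 0, 0, 0, 140], [0.2, 0, 0, 0, 0, 0, 140], [0.2, 0, 0, 0, 0, 0, 140]]])

```text
time_s: 48.65
eef_pos: [0.6681, -0.1635, 0.1914]
eef_rot: [-0.0, 0.694, 0.72, -0.0]
wrist_force: [0.3, -0.9, 0.7]
opening: 0.452
```

```bash
python3 -c "
from h import *
o=ctrl.get_obs()['eef_pos'];print(w2f(*o[:2]));need((*f2w(-.045,-.370),.19))"
```

```text
[-0.04603392 -0.40798917]
need xyz [0.76 0.02 0.03] yaw 92.09
```

Emit:
drive_tool(commands=[[[0.2, 0, 0, 0, 0, 0, 140], [0.2, 0, 0, 0, 0, 0, 140], [0.2, 0, 0, 0, 0, 0, 140], [0.1, 0, 0, 0, 0, 0, 140], [0.06, 0, 0, 0, 0, 0, 140], [0.05, 0, 0, 0, 0, 0, 140], [0.05, 0, 0, 0, 0, 0, 140], [0, 0, 0, 0, 0, 0, 140]]])

```text
time_s: 49.45
eef_pos: [0.6667, -0.1254, 0.1922]
eef_rot: [0.003, 0.694, 0.72, -0.002]
wrist_force: [-1.0, -18.1, -0.9]
opening: 0.455
```

```bash
python3 -c "
from h import *
o=ctrl.get_obs()['eef_pos'];print(w2f(*o[:2]))"
```

```text
[-0.04591583 -0.36991151]
```

Emit:
drive_tool(commands=[[[-0.3, 0, 0, 0, 0, 0, 140], [-0.3, 0, -0.5, 0, 0, 0, 140], [-0.3, 0, -0.8, 0, 0, 0, 140], [-0.5, -0.6, -0.7, 0, 0, 0, 140], [-0.5, -0.8, 0, 0, 0, 0, 140], [-0.5, -0.8, 0, 0, 0, 0, 140], [-0.5, -0.8, 0, 0, 0, 0, 140], [-0.5, -0.8, 0, 0, 0, 0, 140], [0, -0.8, 0, 0, 0, 0, 140], [0, -0.5, 0, 0, 0, 0, 140]]])

```text
time_s: 50.45
eef_pos: [0.4168, -0.2999, 0.2896]
eef_rot: [-0.001, 0.695, 0.719, 0.0]
wrist_force: [0.5, -0.7, 0.2]
opening: 0.451
```

Emit:
drive_tool(commands=[[[0, 0, 0, 0, 0, 0, 140], [0, 0, 0, 0, 0, 0, 140], [0, 0, 0, 0, 0, 0, 140], [0, 0, 0, 0, 0, 0, 140], [0, 0, 0, 0, 0, 0, 140]]])

```text
time_s: 50.95
eef_pos: [0.42, -0.2991, 0.2897]
eef_rot: [-0.0, 0.694, 0.72, 0.0]
wrist_force: [0.2, -0.0, -0.5]
opening: 0.449
```

```bash
cat > chk.py <<'E'
import sys
from h import *
tag=sys.argv[1]
boxes(tag); c=dict(np.load(tag+'.npz')); W=world(c)
for z in(.088,.2),(.03,.046): print([b[:1]+b[2:6] for b in blobs(W,*z,xr=(.45,.84),yr=(-.5,.5))])
cv2.imwrite(f'pics/{tag}c.png',cv2.resize(cv2.cvtColor(c['pixels'],cv2.COLOR_RGB2BGR)[130:330,130:470],None,fx=2.3,fy=2.3,interpolation=cv2.INTER_CUBIC))
E
python3 chk.py t11
```

```text
box px [296, 194] 4304 fence [-0.043 -0.178] size (91, 360) rel ang -0.2
jar ([159, 260], 483, 517, 422, 61, 58, 85.1)
jar ([160, 301], 520, 416, 421, 60, 57, 84.5)
[([493, 111], 822, -468, 37, 65), ([272, 142], 785, 112, 51, 61), ([139, 146], 808, 454, 92, 65), ([485, 191], 615, -421, 65, 67), ([140, 196], 676, 454, 94, 50), ([185, 208], 642, 351, 36, 38), ([456, 253], 465, -294, 21, 30)]
[([472, 134], 791, -444, 97, 48), ([356, 138], 802, -110, 27, 74), ([163, 161], 791, 442, 42, 107), ([323, 176], 673, -35, 118, 600), ([467, 200], 607, -400, 69, 26)]
```

View pics/t11c.png

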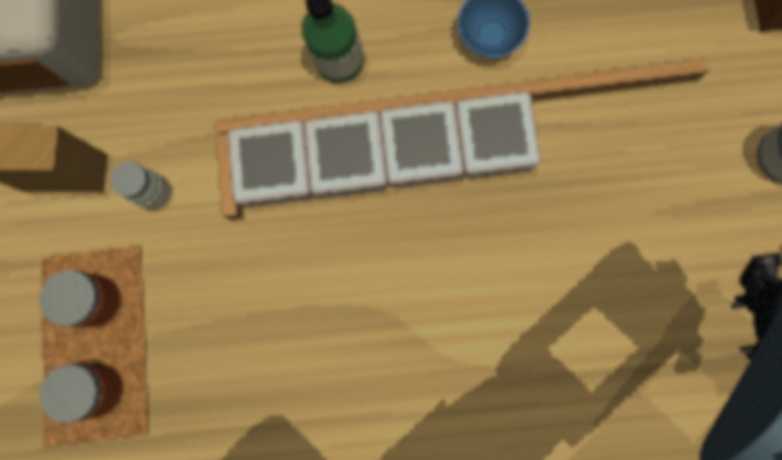

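The four boxes form one closed 360 x 91 mm block in the corner, and both jars are well inside the mat. A late knock is possible, so I'll wait a few seconds and check again.

Emit:
drive_tool(commands=[[[0, 0, 0, 0, 0, 0, 140], [0, 0, 0, 0, 0, 0, 140], [0, 0, 0, 0, 0, 0, 140], [0, 0, 0, 0, 0, 0, 140], [0, 0, 0, 0, 0, 0, 140], [0, 0, 0, 0, 0, 0, 140], [0, 0, 0, 0, 0, 0, 140], [0, 0, 0, 0, 0, 0, 140], [0, 0, 0, 0, 0, 0, 140], [0, 0, 0, 0, 0, 0, 140]]])

```text
time_s: 52.0
eef_pos: [0.4193, -0.2993, 0.2898]
eef_rot: [0.0, 0.694, 0.72, 0.0]
wrist_force: [-1.0, 0.8, 0.8]
opening: 0.453
```

Emit:
drive_tool(commands=[[[0, 0, 0, 0, 0, 0, 140], [0, 0, 0, 0, 0, 0, 140], [0, 0, 0, 0, 0, 0, 140], [0, 0, 0, 0, 0, 0, 140], [0, 0, 0, 0, 0, 0, 140], [0, 0, 0, 0, 0, 0, 140], [0, 0, 0, 0, 0, 0, 140], [0, 0, 0, 0, 0, 0, 140], [0, 0, 0, 0, 0, 0, 140], [0, 0, 0, 0, 0, 0, 140]]])

```text
time_s: 53.0
eef_pos: [0.4193, -0.2993, 0.2898]
eef_rot: [-0.0, 0.694, 0.72, -0.0]
wrist_force: [0.3, 1.3, -0.2]
opening: 0.451
```

```bash
python3 chk.py t12 | head -4
```

```text
box px [296, 194] 4309 fence [-0.044 -0.178] size (91, 361) rel ang -0.2
jar ([159, 260], 486, 518, 422, 60, 59, 21.3)
jar ([160, 301], 517, 416, 421, 61, 57, 84.8)
[([493, 111], 821, -467, 64, 37), ([272, 142], 785, 113, 53, 61), ([139, 146], 808, 454, 64, 92), ([485, 191], 615, -421, 65, 67), ([140, 196], 676, 455, 93, 50), ([185, 208], 642, 351, 38, 37), ([456, 253], 464, -294, 22, 27)]
```

```bash
python3 -c "
from bench import ctrl
print(ctrl.hand_in())"
```

```text
the job is handed in; nothing more can be done
None
```

The job is done and handed in at about 53 s: both jars stand on the cork mat and all four boxes are in one closed-up row in the fence's corner.

- **Jars:** I gripped, lifted and released them on the mat, upright. They stand at about (0.517, 0.422) and (0.416, 0.421) m, roughly 50 mm either side of the mat's middle. I put the mat's centre at about (0.465, 0.426) m, good to only a few millimetres, which is well within the margin.
- **Boxes:** I pushed each one square against the rail with two fingers, then slid it along to the stop or its neighbour.
- **Row check:** the last two pictures, 2 s apart, both showed one block about 361 x 91 mm (four boxes are 360 x 90). Its centre was at about x -44, y -178 mm in the fence frame, and it was 0.2° off the rail. The ideal is x -45, y -180 mm, so the difference is within the camera's 2 mm calibration.
- **Other things:** the oil, can, carton and shaker read the same as at the start, within a few millimetres. The bowl looked undisturbed in the last picture but I did not re-measure it. The mug was hidden by the arm at the end, so I could not check it; the planned path stayed clear of it.
- **Knock:** I saw no box knocked aside during the run.

No check failed, and the arm was clear of everything at hand-in.

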